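# Shim the rocking gem balance

### The job

The gem balance rocks because its foot under the orange dot is too short. Push the yellow wedge shim along the table, thin edge first, under that short foot until the balance stands level and no longer rocks, without shoving the balance along, lifting anything or disturbing the other things on the table. Then prove it: press down gently with the fingertips on the blue pad on the opposite corner, let go, and leave the balance standing level on the shim.

Things in the scene. Friction and masses are not known exactly. Their poses are not given: they have to be found in the camera images.
- balance: White loose gem balance, 190 x 190 mm, 3 kg. Origin: centre of its footprint in the plane of its three good feet (24 mm across, at (75,-75), (75,75), (-75,75) mm). +z up; display on the -x side. Housing from 24 to 60 mm above the origin, round steel pan in the middle to 70 mm. At the start it leans 0.03 to 0.07 rad down onto its short foot at (-75,-75) mm.
- lev_foot (a joint): How far the short orange foot is screwed up, 0 to 0.003 m; it stays as found. With the balance level, the lowest point of the foot is 4 mm + this value above the table: that is the gap the shim must fill.
- foot_bottom (a point): Lowest point of the short orange foot, a 30 mm ball, 20 mm in from two edges of the housing; an orange dot on the housing top lies above it. It carries 3 to 5 N. Pushing the shim under it takes under 7 N; once level the opposite foot meets the table and the push stiffens: 8 to 10 N means home, above about 12 N the whole balance slides.
- test_pad: Blue round pad, 26 mm across, on top of the balance at (75, 75) mm, exactly above a good foot (in the air at the start) and diagonally opposite the short foot. Origin: centre of its top face, 64 mm above the table when level; press down there.
- shim: Loose yellow wedge shim, 120 mm long, 46 mm wide, 90 g. Origin: centre of its underside. +x points along it to the thin edge (1.5 mm thick, at +60 mm); it rises evenly to the 20 mm high square back at -60 mm, which has a black band. Points roughly at the short foot, thin edge 25 to 75 mm short of it.
- shim_back (a point): Centre of the shim's flat upright back face (46 mm wide, 20 mm high), 10 mm above the table: where to push.
- shim_edge (a point): Middle of the shim's thin front edge, at the table.
- loupe: Dark steel loupe, bystander, 32 mm across, 30 mm tall. Origin: centre of its underside.
- scoop: Steel stone scoop, bystander, 60 x 75 x 24 mm. Origin: centre of its underside.
- gem_box: White gem box with clear lid, bystander, 52 x 52 x 28 mm. Origin: centre of its underside.
- tin: Round steel tin, bystander, 80 mm across, 45 mm tall. Origin: centre of its underside.
- cal_weight: Brass calibration weight, bystander, 28 mm across, 42 mm tall. Origin: centre of its underside.
- pen_cup: Square black pen cup with markers, bystander, 80 x 80 mm, 145 mm tall with pens. Origin: centre of its underside.
Things that resemble listed ones, but are neither listed nor needed, are in the scene too. Of the things that look like the shim, take the one that is farthest to the robot's right at the start.

How it is judged:
By the outcome, as a careful person would: the job done as asked, in the order asked, and still so for the second after the job is handed in, with the robot touching nothing.
It also fails if it takes over 48 s, if anything falls off the work surface, if the arm or the gripper's body presses on something with over 40 N, if the wrist force passes 120 N, or if a joint passes its speed limit or range.

### The arm

A 6-joint arm with a two-finger parallel gripper is mounted at the origin on the work surface. World frame = base frame: x ahead of the robot, y to its left, z up, the work surface at z = 0. Lengths are in m, angles in degrees, forces in N, time in s.
With the tool pointing down it reaches from about 0.325 to 0.85 m from the base axis. Payload 15.5 kg.
Tool frame: the origin (TCP) lies at the very end of the fingers, on their centre line; the grasp point (between the pads) lies behind it (env.hold_point_z is the x of the grasp point in the tool frame, in m); x points along the fingers, y is the direction in which the jaws open and shut, and the axes are right-handed (so a half turn about x gives the same grasp; the last joint's range is limited). The gripper opens to 91 mm and grips with 3 to 60 N. Pads are 32 mm wide; open, the fingers measure 118 mm over their backs; the gripper's body (76 mm by 178 mm) begins 60 mm behind the grasp point.
Start: joints at [68.211, 28.281, 77.091, -0, 74.628, -5.472], TCP at [0.176, 0.6, 0.214] pointing down, gripper open.
Joint ranges: [-166.48, 166.48], [-47.26, 123.95], [12.59, 153.08], [-70.14, 250.14], [6.76, 159.57], [-176.63, 176.63]. Speed limits (degrees/s): [108.29, 108.29, 147.25, 172.46, 172.46, 172.46].

### API

Orientations are given as a 3x3 rotation matrix whose columns are the frame's x, y, z axes.
In Python, from workcell import env, viewer gives the robot as it stands. The module is installed in compiled form; this text tells all that it offers.
- The arm moves only by the tool move_arm, never from a script. Its argument "rows" is a list of rows, each a list of 3 entries, a list of its own where there are three numbers: the shift along the tool's x, y, z as a fraction of full scale, then the turn, a rotation vector about the tool's x, y, z as a fraction of full scale, then the opening, from 0 (shut) to 1 (fully open). A call has 1 to 20 rows; each row is the pose to reach, as a shift and turn from the pose measured when the call began, along the tool's axes at that moment; what a row does not reach only later rows make up. Full scale, the value 1, is 0.1 m for a shift and 45 degrees for a turn. A row lasts 1/8 s, in which the tool goes at most 62.5 mm and 10.7 degrees, less where a joint would pass 70% of its speed; a pose out of reach is approached as far as the arm can. A call with a number of a shift or a turn outside -1 to 1 is refused whole. A call with a gripper value outside its range is refused whole. The fingers move at their own pace and stop on an object; "force" is the grip in N (left out, the last holds). Time passes only in rows, so rows that repeat a pose let the fingers close. It gives the time, the measured TCP pose, the force and the opening at its end, in the units of the state.
- env.sense(): the state, without advancing time (a new reading comes with each control period).
- viewer.read_camera(name): name is "scene" or "top" or "wrist"; returns the picture (384x512x3 uint8, red, green, blue); there is no depth.
- viewer.camera_info(name): a dict with "K" (3x3 intrinsics, pixels), "k1" (the pictures are not rectified: a ray, as slopes to the right and down, at radius r is drawn at 1 + k1 r^2 times it, then the intrinsics apply), "xyz" and "orientation" of the camera in the world; the wrist camera has in their place "T_tool_cam" (4x4, takes a point from camera to tool coordinates, whose origin is the TCP and whose axes are the tool frame's). Camera axes: x right, y down, z forward; pixel columns grow to the right and rows downward; lengths in m; the calibration is good to about 2 mm. A picture is of the moment at which its call begins: read the wrist's pose just before it. camera_info takes no time and is no camera call.
- env.job_done(): hands the job in, once; it reports no verdict.
The state is a dict: "clock": time; "qpos": joint angles; "joint_velocities": joint speeds; "joint_efforts": joint torques, N m; "position": TCP position; "tcp_rot": TCP orientation; "wrist_force": force on the tool from outside, world axes, zero at the start; "moment": the same for the moment, N m; "opening": opening from 0.0 (shut) to 1.0 (fully open).
Only numpy, scipy, OpenCV 4.12 (cv2) and the standard library are available. Lean on these libraries where they do the work, as an engineer would, in place of code of your own. Each camera call takes 0.05 s, during which the arm holds its last target. There are 200 camera calls.

## Working session

There is one attempt and no reset: what is moved stays moved. The work goes in short steps, Python scripts to look and compute and a tool call to move; the robot and the scene stay as the last step left them, time stands still between calls to the robot, and variables do not carry over. Pictures are saved under pics/ and viewed, about 8 in all and at most 12, crops included, and the job is handed in when it is done.

Besides the shell and the picture viewer there is one more tool, called after "Call:" in YAML: its name, and indented under it one key for each argument. move_arm: Moves the arm, as the interface text tells. Shift numbers are shares of 0.1 m and turn numbers shares of 45 degrees, none past 1 either way. Its arguments: {"type":"object","properties":{"rows":{"type":"array"},"force":{"type":"number"}},"required":["rows"]}

```bash
mkdir -p pics; cat > h.py <<'E'
import numpy as np, cv2
from workcell import env, viewer
def cam(name):
    i=viewer.camera_info(name)
    if name=="wrist":
        s=env.sense(); T=np.array(i["T_tool_cam"]); R=np.array(s["tcp_rot"]); p=np.array(s["position"])
        return np.array(i["K"]),i["k1"],p+R@T[:3,3],R@T[:3,:3]
    return np.array(i["K"]),i["k1"],np.array(i["xyz"]),np.array(i["orientation"])
def ray(c,uv,z):
    K,k1,o,R=c
    uv=np.array([uv],float).reshape(-1,1,2)
    n=cv2.undistortPoints(uv,K,np.array([k1,0,0,0.]),None,None,None).reshape(-1,2) 
    d=np.c_[n,np.ones(len(n))]@R.T
    return o+d*((z-o[2])/d[:,2])[:,None]
def proj(c,P):
    K,k1,o,R=c
    return cv2.projectPoints((np.array(P,float).reshape(-1,3)-o)@R,np.zeros(3),np.zeros(3),K,np.array([k1,0,0,0.]))[0].reshape(-1,2)
def shot(name):
    c=cam(name); im=viewer.read_camera(name)[:,:,::-1].copy(); return c,im
E
python3 - <<'E'
from h import *
for n in ("scene","top"):
    c,im=shot(n); cv2.imwrite(f"pics/{n}0.png",im); print(n,c[2],c[3].round(2).tolist(),c[0][0,0],c[1])
    h=cv2.cvtColor(im,cv2.COLOR_BGR2HSV)
    for nm,lo,hi in (("yel",(22,90,80),(36,255,255)),("ora",(5,130,100),(18,255,255)),("blue",(95,120,60),(130,255,255))):
        m=cv2.inRange(h,lo,hi); k,l,st,ce=cv2.connectedComponentsWithStats(m)
        for i in range(1,k):
            if st[i,4]>12: print(nm,st[i].tolist(),ce[i].round(1), ray(c,ce[i],0.0).round(3))
s=env.sense();print(s, env.hold_point_z)
E
```

```text
scene [1.2451148  0.46848607 0.89737265] [[-0.6, 0.57, -0.57], [0.8, 0.42, -0.43], [-0.0, -0.71, -0.7]] 424.50434729243926 -0.06258429771026858
yel [211, 179, 37, 20, 394] [228.6 188.7] [[ 0.544 -0.178  0.   ]]
yel [332, 239, 32, 29, 455] [347.9 252.7] [[0.547 0.236 0.   ]]
yel [329, 262, 16, 9, 37] [336.4 266.1] [[0.603 0.233 0.   ]]
yel [292, 279, 41, 35, 664] [312.  295.8] [[0.717 0.229 0.   ]]
yel [324, 306, 14, 12, 52] [330.8 311.9] [[0.728 0.289 0.   ]]
ora [7, 0, 59, 9, 289] [39.4  2.6] [[-0.033 -2.146  0.   ]]
ora [263, 183, 6, 4, 21] [265.6 184.6] [[ 0.462 -0.098  0.   ]]
blue [218, 129, 14, 8, 69] [224.7 132.4] [[ 0.327 -0.377  0.   ]]
blue [121, 133, 5, 4, 17] [123.1 134.4] [[ 0.551 -0.665  0.   ]]
blue [113, 202, 19, 14, 147] [122.3 208.7] [[ 0.798 -0.377  0.   ]]
blue [107, 210, 98, 76, 3287] [156.1 249.9] [[ 0.845 -0.182  0.   ]]
blue [406, 220, 9, 4, 23] [409.8 221.3] [[0.341 0.326 0.   ]]
blue [291, 231, 9, 6, 44] [294.8 233.4] [[0.574 0.085 0.   ]]
blue [405, 232, 13, 9, 71] [411. 236.] [[0.391 0.35  0.   ]]
blue [320, 328, 19, 14, 120] [328.9 334.4] [[0.781 0.314 0.
[... 1215 characters left out ...]
        7.46268250e+01, -5.47005359e+00]), 'joint_velocities': array([ 0.0487758 , -0.03908681, -0.16797293,  0.04733866, -0.03353437,
        0.06844986]), 'joint_efforts': array([ 1.71350963e-03, -8.80245566e+01, -3.82543659e+01,  7.06473179e-02,
        4.83306020e-02, -2.56642409e-05]), 'position': array([0.17547171, 0.59952533, 0.21339989]), 'tcp_rot': array([[-4.07432403e-04,  2.80990716e-01,  9.59710400e-01],
       [-9.85867953e-04,  9.59709900e-01, -2.80990988e-01],
       [-9.99999431e-01, -1.06063256e-03, -1.13997169e-04]]), 'wrist_force': array([ 0.52068937,  0.43167198, -0.76184368]), 'moment': array([-0.0028082 , -0.05335154,  0.01391445]), 'opening': 0.996821279493592} -0.0188
```

View pics/top0.png

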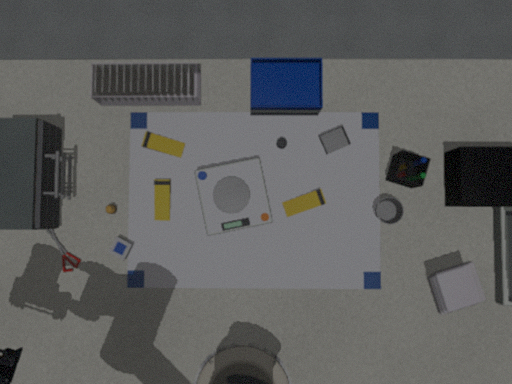

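View pics/scene0.png

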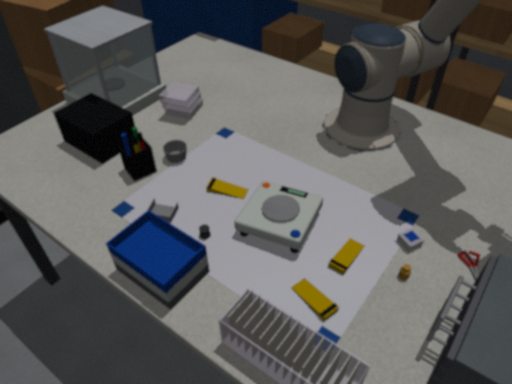

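The top view shows three yellow wedges, at px (302,203), (162,202) and (165,145). The one farthest to the robot's right is (302,203), at y≈-0.17. Its black band is at (322,195) and its thin edge faces the orange dot at (264,217). I'll move over there for a close wrist view.

Call:
move_arm:
  rows:
    - [[0, -0.5, 0.47], [0, 0, 0], 0]
    - [[0, -1, 0.94], [0, 0, 0], 0]
    - [[0, -1, 0.94], [0, 0, 0], 0]
  force: 20

```text
clock: 0.48
position: [0.2384, 0.4741, 0.2134]
tcp_rot: [[-0.001, 0.283, 0.959], [-0.003, 0.959, -0.283], [-1.0, -0.003, -0.0]]
wrist_force: [0.0, -0.6, -0.4]
opening: 0.707
```

Call:
move_arm:
  rows:
    - [[0, -0.5, 0.47], [0, 0, 0], 0]
    - [[0, -1, 0.94], [0, 0, 0], 0]
    - [[0, -1, 0.94], [0, 0, 0], 0]

```text
clock: 0.85
position: [0.3011, 0.3496, 0.2136]
tcp_rot: [[-0.001, 0.285, 0.958], [-0.003, 0.958, -0.285], [-1.0, -0.003, -0.0]]
wrist_force: [-0.1, 0.4, -0.5]
opening: 0.371
```

Call:
move_arm:
  rows:
    - [[0, -0.5, 0.47], [0, 0, 0], 0]
    - [[0, -1, 0.94], [0, 0, 0], 0]
    - [[0, -1, 0.94], [0, 0, 0], 0]

```text
clock: 1.23
position: [0.364, 0.2253, 0.214]
tcp_rot: [[-0.001, 0.288, 0.958], [-0.003, 0.958, -0.288], [-1.0, -0.003, 0.0]]
wrist_force: [-0.8, 0.8, 0.4]
opening: 0.045
```

Call:
move_arm:
  rows:
    - [[0, -0.5, 0.47], [0, 0, 0], 0]
    - [[0, -1, 0.94], [0, 0, 0], 0]
    - [[0, -1, 0.94], [0, 0, 0], 0]

```text
clock: 1.6
position: [0.4269, 0.1008, 0.2144]
tcp_rot: [[0.0, 0.29, 0.957], [-0.003, 0.957, -0.29], [-1.0, -0.003, 0.001]]
wrist_force: [-0.2, 0.2, -0.7]
opening: 0.005
```

Call:
move_arm:
  rows:
    - [[0, -0.5, 0.47], [0, 0, 0], 0]
    - [[0, -1, 0.94], [0, 0, 0], 0]
    - [[0, -1, 0.94], [0, 0, 0], 0]

```text
clock: 1.98
position: [0.4897, -0.0236, 0.2145]
tcp_rot: [[0.001, 0.292, 0.956], [-0.003, 0.956, -0.292], [-1.0, -0.003, 0.002]]
wrist_force: [-0.3, 0.2, 1.0]
opening: 0.008
```

```bash
python3 -c "
from h import *
print(np.array(viewer.camera_info('wrist')['T_tool_cam']).round(3),viewer.camera_info('wrist')['K'])"
```

```text
[[ 0.    -0.257  0.966 -0.171]
 [ 1.     0.001 -0.     0.   ]
 [-0.001  0.966  0.257 -0.071]
 [ 0.     0.     0.     1.   ]] [[274.34008602   0.         252.25835738]
 [  0.         274.34008602 190.83438468]
 [  0.           0.           1.        ]]
```

Call:
move_arm:
  rows:
    - [[0.1, -0.2, 0.15], [0.2, 0, 0], 0]
    - [[0.2, -0.4, 0.3], [0.4, 0, 0], 0]
    - [[0.4, -0.6, 0.45], [0.6, 0, 0], 0]
    - [[0.5, -0.84, 0.62], [0.8, 0, 0], 0]
    - [[0.5, -0.84, 0.62], [1, 0, 0], 0]
    - [[0.5, -0.84, 0.62], [1, 0, 0], 0]

```text
clock: 2.72
position: [0.5248, -0.1207, 0.1646]
tcp_rot: [[0.0, 0.882, 0.471], [-0.002, 0.471, -0.882], [-1.0, -0.001, 0.002]]
wrist_force: [0.3, 0.3, 0.3]
opening: 0.008
```

Call:
move_arm:
  rows:
    - [[0.1, -0.08, 0.5], [0.07, 0, 0], 0]
    - [[0.1, -0.15, 1], [0.145, 0, 0], 0]
    - [[0.1, -0.15, 1], [0.145, 0, 0], 0]
    - [[0.1, -0.15, 1], [0.145, 0, 0], 0]

```text
clock: 3.22
position: [0.5586, -0.2146, 0.1547]
tcp_rot: [[-0.0, 0.928, 0.371], [-0.002, 0.371, -0.928], [-1.0, -0.001, 0.001]]
wrist_force: [-0.0, 0.6, 0.0]
opening: 0.007
```

```bash
python3 - <<'E'
from h import *
c,im=shot("wrist"); cv2.imwrite("pics/w1.png",im); print(c[2], env.sense()["position"])
h=cv2.cvtColor(im,cv2.COLOR_BGR2HSV)
for nm,lo,hi,z in (("yel",(22,90,60),(36,255,255),0.01),("ora",(5,130,100),(18,255,255),.057),("blue",(95,120,60),(130,255,255),.067)):
    m=cv2.inRange(h,lo,hi); k,l,st,ce=cv2.connectedComponentsWithStats(m)
    for i in range(1,k):
        if st[i,4]>30:
            print(nm,st[i].tolist(),ce[i].round(1), ray(c,ce[i],z).round(4))
E
```

```text
[ 0.53301148 -0.14749619  0.32564448] [ 0.55842918 -0.21437023  0.15477783]
yel [236, 94, 44, 95, 3762] [257.2 140.6] [[ 0.5476 -0.1687  0.01  ]]
yel [236, 197, 39, 5, 137] [255.2 199.1] [[ 0.5715 -0.2338  0.01  ]]
ora [250, 1, 27, 29, 617] [262.6  15.1] [[ 0.5087 -0.0622  0.057 ]]
blue [23, 204, 39, 39, 515] [ 42.6 217.4] [[ 0.3691 -0.3181  0.067 ]]
blue [504, 219, 8, 16, 67] [508.9 227.5] [[ 0.8251 -0.1478  0.067 ]]
```

View pics/w1.png

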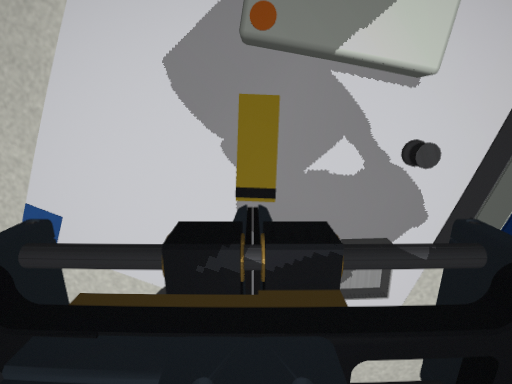

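The crop confirms the choice: yellow wedge spanning (239–280, 94–201), black band at row 193 on the gripper side, thin edge at row 94 facing the orange dot (263,15). Next I'll work out the shim line and how far it misses the foot sideways.

```bash
cat >> h.py <<'E'
def shim(c,im):
    "front-edge mid, direction of the centreline, width from yellow rows (sloping top face)"
    h=cv2.cvtColor(im,cv2.COLOR_BGR2HSV); m=cv2.inRange(h,(22,90,50),(36,255,255))
    k,l,st,ce=cv2.connectedComponentsWithStats(m); i=1+np.argmax(st[1:,4]); x,y,w,hh,_=st[i]
    q=cv2.boxPoints(cv2.minAreaRect(cv2.findNonZero((l==i).astype(np.uint8))))
    q=q[np.argsort(q[:,1])]; f=q[:2][np.argsort(q[:2,0])]; F=ray(c,f,.0015)
    L,R=[],[]
    for v in range(y+6,y+hh-6,3):
        u=np.where(l[v]==i)[0]; t=(v-y)/120*1.0; z=.0015+.0155*(v-y)/hh
        L.append(ray(c,[u[0]-.5,v],z)[0]); R.append(ray(c,[u[-1]+.5,v],z)[0])
    L,R=np.array(L),np.array(R); M=(L+R)/2
    d=[cv2.fitLine(a[:,:2].astype(np.float32),cv2.DIST_L2,0,.01,.01).ravel()[:2] for a in (L,R,M)]
    d=[e*np.sign(e@(F.mean(0)-M[-1])[:2]) for e in d]
    ang=[np.degrees(np.arctan2(e[1],e[0])) for e in d]
    n=np.array([-d[2][1],d[2][0]]); wid=abs((L-R)[:,:2].mean(0)@n)
    m0=M[:,:2].mean(0); e=m0+d[2]*((F.mean(0)[:2]-m0)@d[2])
    return e,d[2],ang,wid
def dot(c,im,lo=(5,130,100),hi=(18,255,255),z=.0545,top=1e9):
    h=cv2.cvtColor(im,cv2.COLOR_BGR2HSV); k,l,st,ce=cv2.connectedComponentsWithStats(cv2.inRange(h,lo,hi))
    return ray(c,ce[1+np.argmax(st[1:,4])],z)[0]
E
python3 - <<'E'
from h import *
im=cv2.imread("pics/w1.png"); c=cam("wrist")
e,d,ang,w=shim(c,im); print("edge",e,"dir",d,ang,"w",w,"back",e-.12*d)
D=dot(c,im)[:2]; print("dot",D)
# pad from top (avoid mats: component near 202,175)
ct=cam("top"); P=ray(ct,[201.9,175.0],.0685)[0][:2]; Dt=ray(ct,[264.5,216.6],.0545)[0][:2]
cs=cam("scene"); print("pad top/scene",P,ray(cs,[294.8,233.4],.0685)[0],"dot top/scene",Dt,ray(cs,[265.6,184.6],.0545)[0],"diag",np.linalg.norm(P-D))
g=(P-D)/np.linalg.norm(P-D); f=D+g*.0025
n=np.array([-d[1],d[0]]); print("foot",f,"along",(f-e)@d,"left offset of foot",(f-e)@n, "bearing back->foot",np.degrees(np.arctan2(*(f-(e-.12*d))[::-1])))
s=env.sense(); R=s["tcp_rot"]; print("back in tool",R.T@(np.r_[e-.12*d,.01]-s["position"]))
E
```

```text
edge [ 0.53028397 -0.12016884] dir [-0.33707008  0.94147956] [np.float64(109.59415091010759), np.float64(109.80238911033369), np.float64(109.69846749960965)] w 0.0458175180179165 back [ 0.57073238 -0.23314639]
dot [ 0.50834724 -0.06117107]
pad top/scene [0.62307117 0.1153703 ] [0.62546926 0.11404484 0.0685    ] dot top/scene [ 0.50675458 -0.06172475] [ 0.50943086 -0.06322244  0.0545    ] diag 0.2105431973610345
foot [ 0.50970947 -0.05907481] along 0.0644538263367324 left offset of foot -0.0012224981564927274 bearing back->foot 109.31873583242162
back in tool [0.14480378 0.00458052 0.02180411]
```

Call:
move_arm:
  rows:
    - [[0, 0.03, 0.3], [0.05, 0, 0], 0]
    - [[0.3, 0.03, 0.53], [0.05, 0, 0], 0]
    - [[0.8, 0.03, 0.53], [0.05, 0, 0], 0]
    - [[0.8, 0.03, 0.53], [0.05, 0, 0], 0]
    - [[0.8, 0.03, 0.53], [0.05, 0, 0], 0]

```text
clock: 3.9
position: [0.5815, -0.2619, 0.0765]
tcp_rot: [[0.001, 0.942, 0.336], [-0.002, 0.336, -0.942], [-1.0, -0.0, 0.002]]
wrist_force: [-0.0, -0.4, 0.8]
opening: 0.002
```

Call:
move_arm:
  rows:
    - [[0.3, 0, 0], [0, 0, 0], 0]
    - [[0.55, 0, 0], [0, 0, 0], 0]
    - [[0.69, 0, 0], [0, 0, 0], 0]
    - [[0.69, 0, 0], [0, 0, 0], 0]
    - [[0.69, 0, 0], [0, 0, 0], 0]

```text
clock: 4.53
position: [0.5823, -0.2624, 0.0089]
tcp_rot: [[0.002, 0.942, 0.336], [-0.003, 0.336, -0.942], [-1.0, 0.001, 0.003]]
wrist_force: [0.6, -1.6, 0.7]
opening: 0.006
```

```bash
python3 - <<'E'
from h import *
c,im=shot("wrist"); cv2.imwrite("pics/w2.png",im)
s=env.sense(); R=s["tcp_rot"]; print(s["position"],s["wrist_force"],R.round(3).tolist())
b=np.array([0.5707,-0.2331,.01]); f=np.array([.5097,-.0591,0]); print("back, foot in tool",(R.T@(b-s["position"])).round(4),(R.T@(f-s["position"])).round(4))
E
```

```text
[ 0.58225994 -0.26236836  0.00879643] [ 0.02340666 -0.57610433  0.14462822] [[0.002, 0.942, 0.336], [-0.003, 0.336, -0.942], [-1.0, 0.001, 0.003]]
back, foot in tool [-0.0013 -0.001  -0.0314] [ 0.008  -0.     -0.2159]
```

View pics/w2.png

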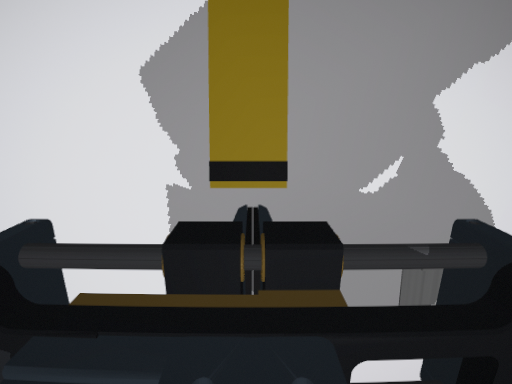

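The wedge is aligned ahead of the fingers: its centre column is about 248, the fingers are at about 253. Starting the push.

Call:
move_arm:
  rows:
    - [[0.03, 0, -0.08], [0, 0, 0], 0]
    - [[0.03, 0, -0.14], [0, 0, 0], 0]
    - [[0.03, 0, -0.2], [0, 0, 0], 0]
    - [[0.03, 0, -0.28], [0, 0, 0], 0]
    - [[0.03, 0, -0.36], [0, 0, 0], 0]
    - [[0.03, 0, -0.44], [0, 0, 0], 0]
    - [[0.03, 0, -0.52], [0, 0, 0], 0]
    - [[0.03, 0, -0.58], [0, 0, 0], 0]
    - [[0.03, 0, -0.62], [0, 0, 0], 0]
    - [[0.03, 0, -0.62], [0, 0, 0], 0]

```text
clock: 5.82
position: [0.5613, -0.2037, 0.0056]
tcp_rot: [[0.002, 0.942, 0.336], [-0.003, 0.336, -0.942], [-1.0, 0.001, 0.003]]
wrist_force: [-0.3, 0.5, -0.5]
opening: 0.001
```

```bash
python3 - <<'E'
from h import *
s=env.sense(); R=s["tcp_rot"]; print((R.T@s["wrist_force"]).round(2))
c,im=shot("top"); cv2.imwrite("pics/t2.png",cv2.resize(im[130:260,180:360],None,fx=4,fy=4,interpolation=cv2.INTER_CUBIC))
f=np.array([.5097,-.0591,0]); print("foot in tool",(R.T@(f-s["position"])).round(4),s["position"])
E
```

```text
[ 0.48 -0.11 -0.53]
foot in tool [ 5.100e-03  1.000e-04 -1.536e-01] [ 0.56125753 -0.20372932  0.0055549 ]
```

View pics/t2.png

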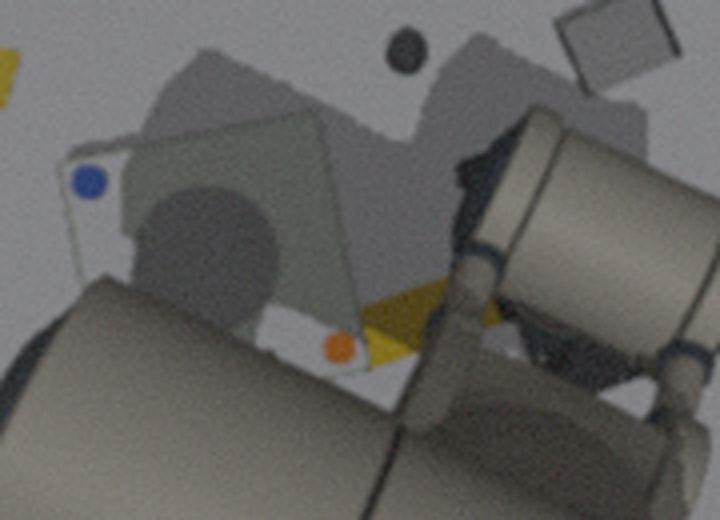

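The shim is entering under the orange-dot corner, and both dots are still visible from the top. I'll go on in small steps and watch the force.

Call:
move_arm:
  rows:
    - [[0, 0, -0.05], [0, 0, 0], 0]
    - [[0, 0, -0.1], [0, 0, 0], 0]
    - [[0, 0, -0.15], [0, 0, 0], 0]
    - [[0, 0, -0.15], [0, 0, 0], 0]

```text
clock: 6.38
position: [0.556, -0.1892, 0.0055]
tcp_rot: [[0.002, 0.942, 0.337], [-0.002, 0.337, -0.942], [-1.0, 0.001, 0.003]]
wrist_force: [-0.7, 0.3, -0.1]
opening: 0.003
```

Call:
move_arm:
  rows:
    - [[0, 0, -0.03], [0, 0, 0], 0]
    - [[0, 0, -0.06], [0, 0, 0], 0]
    - [[0, 0, -0.08], [0, 0, 0], 0]
    - [[0, 0, -0.08], [0, 0, 0], 0]

```text
clock: 6.88
position: [0.5531, -0.1814, 0.0054]
tcp_rot: [[0.001, 0.942, 0.337], [-0.002, 0.337, -0.942], [-1.0, 0.0, 0.002]]
wrist_force: [0.4, 0.8, -0.2]
opening: 0.003
```

```bash
cat >> h.py <<'E'
def mon():
    s=env.sense(); R=s["tcp_rot"]; print(s["clock"],"F tool",(R.T@s["wrist_force"]).round(2),"foot",(R.T@(np.array([.5097,-.0591,0])-s["position"])).round(4))
    for n,wd,ws in (("top",(264.5,216.6),(201.9,175.)),("scene",(265.6,184.6),(294.8,233.4))):
        c,im=shot(n); h=cv2.cvtColor(im,cv2.COLOR_BGR2HSV)
        for w,lo,hi in ((wd,(5,130,60),(18,255,255)),(ws,(95,100,40),(130,255,255))):
            k,l,st,ce=cv2.connectedComponentsWithStats(cv2.inRange(h,lo,hi))
            a=[(np.linalg.norm(ce[i]-w),i) for i in range(1,k) if st[i,4]>8]
            j=min(a)[1]; print(n,"d px",(ce[j]-w).round(2),st[j,4],end=" | ")
    print()
E
python3 -c "
from h import *
mon()"
```

```text
6.875 F tool [ 0.2   0.69 -0.6 ] foot [ 0.0051  0.0003 -0.1298]
top d px [-0.62 -0.48] 41 | top d px [-0.52 -0.1 ] 50 | scene d px [ 0.31 -0.17] 23 | scene d px [0.13 1.04] 55 |
```

Call:
move_arm:
  rows:
    - [[0, 0, -0.02], [0, 0, 0], 0]
    - [[0, 0, -0.04], [0, 0, 0], 0]
    - [[0, 0, -0.04], [0, 0, 0], 0]

```text
clock: 7.35
position: [0.5516, -0.1775, 0.0054]
tcp_rot: [[0.001, 0.942, 0.337], [-0.002, 0.337, -0.942], [-1.0, 0.0, 0.002]]
wrist_force: [0.5, -0.6, -0.5]
opening: 0.006
```

Call:
move_arm:
  rows:
    - [[0, 0, -0.02], [0, 0, 0], 0]
    - [[0, 0, -0.04], [0, 0, 0], 0]
    - [[0, 0, -0.04], [0, 0, 0], 0]

```text
clock: 7.72
position: [0.5501, -0.1734, 0.0053]
tcp_rot: [[0.001, 0.942, 0.337], [-0.002, 0.337, -0.942], [-1.0, -0.0, 0.002]]
wrist_force: [-0.3, -1.2, -0.4]
opening: 0.006
```

```bash
python3 -c "
from h import *
mon()
c,im=shot('scene'); cv2.imwrite('pics/s3.png',cv2.resize(im[140:280,180:340],None,fx=4.5,fy=4.2,interpolation=cv2.INTER_CUBIC))"
```

```text
7.725 F tool [ 0.44 -0.67  0.99] foot [ 0.0051  0.0005 -0.1212]
top d px [-0.62 -0.48] 41 | top d px [-0.86 -0.32] 47 | scene d px [ 0.48 -0.27] 24 | scene d px [0.33 1.69] 53 |
```

View pics/s3.png

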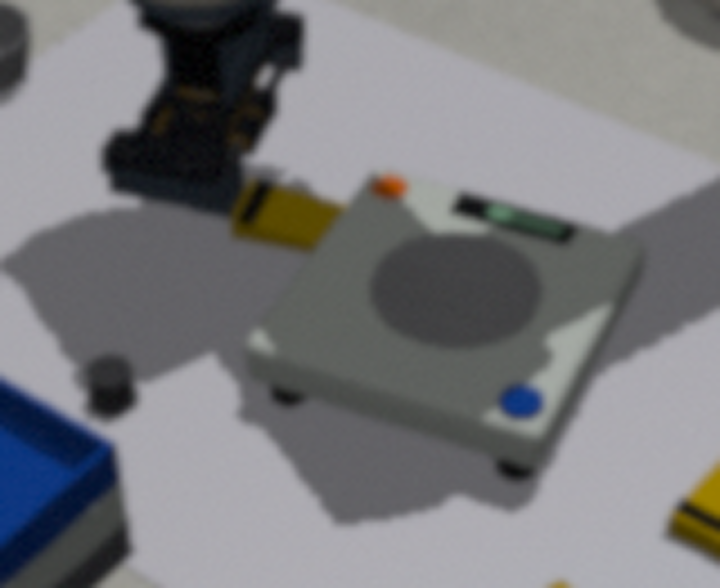

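The shim is in under the short foot and the pad has sunk about 1.7 px. Next are 3 mm steps with force checks.

Call:
move_arm:
  rows:
    - [[0, 0, -0.015], [0, 0, 0], 0]
    - [[0, 0, -0.03], [0, 0, 0], 0]
    - [[0, 0, -0.03], [0, 0, 0], 0]

```text
clock: 8.25
position: [0.549, -0.1705, 0.0053]
tcp_rot: [[0.0, 0.942, 0.337], [-0.001, 0.337, -0.942], [-1.0, -0.0, 0.001]]
wrist_force: [0.6, -0.3, 0.6]
opening: 0.003
```

```bash
python3 -c "
from h import *
mon()"
```

```text
8.25 F tool [-0.6   0.45  0.52] foot [ 0.0051  0.0005 -0.1181]
top d px [-0.74 -0.6 ] 41 | top d px [-0.86 -0.43] 47 | scene d px [ 0.59 -0.49] 27 | scene d px [0.46 1.92] 53 |
```

Call:
move_arm:
  rows:
    - [[0, 0, -0.015], [0, 0, 0], 0]
    - [[0, 0, -0.03], [0, 0, 0], 0]
    - [[0, 0, -0.03], [0, 0, 0], 0]

```text
clock: 8.72
position: [0.5478, -0.1675, 0.0053]
tcp_rot: [[0.0, 0.942, 0.337], [-0.001, 0.337, -0.942], [-1.0, -0.0, 0.001]]
wrist_force: [0.5, -0.5, 0.8]
opening: 0.004
```

```bash
python3 -c "
from h import *
mon()"
```

```text
8.725 F tool [-0.8   0.3   0.69] foot [ 0.0051  0.0006 -0.1149]
top d px [-0.91 -0.58] 41 | top d px [-1.01 -0.37] 46 | scene d px [ 0.76 -0.44] 25 | scene d px [0.55 2.29] 54 |
```

The dots' shift of (-0.9,-0.5) px points from dot to pad. That fits levelling, not sliding. Continuing.

Call:
move_arm:
  rows:
    - [[0, 0, -0.01], [0, 0, 0], 0]
    - [[0, 0, -0.02], [0, 0, 0], 0]

```text
clock: 9.07
position: [0.5472, -0.1657, 0.0053]
tcp_rot: [[0.0, 0.942, 0.337], [-0.001, 0.337, -0.942], [-1.0, -0.0, 0.001]]
wrist_force: [0.7, -3.6, -0.8]
opening: 0.005
```

Call:
move_arm:
  rows:
    - [[0, 0, -0.01], [0, 0, 0], 0]
    - [[0, 0, -0.02], [0, 0, 0], 0]

```text
clock: 9.32
position: [0.5465, -0.1638, 0.0052]
tcp_rot: [[0.0, 0.942, 0.337], [-0.001, 0.337, -0.942], [-1.0, -0.0, 0.001]]
wrist_force: [0.7, -2.5, -0.4]
opening: 0.005
```

```bash
python3 -c "
from h import *
mon()"
```

```text
9.325 F tool [ 0.37 -0.21  2.61] foot [ 0.0051  0.0006 -0.111 ]
top d px [-1.35 -0.75] 41 | top d px [-1.14 -0.33] 46 | scene d px [ 0.64 -0.6 ] 25 | scene d px [0.75 2.54] 51 |
```

Call:
move_arm:
  rows:
    - [[0, 0, -0.01], [0, 0, 0], 0]
    - [[0, 0, -0.02], [0, 0, 0], 0]

```text
clock: 9.68
position: [0.546, -0.162, 0.0053]
tcp_rot: [[0.001, 0.942, 0.337], [-0.002, 0.337, -0.942], [-1.0, 0.0, 0.002]]
wrist_force: [2.3, -6.4, -1.2]
opening: 0.006
```

Call:
move_arm:
  rows:
    - [[0, 0, -0.01], [0, 0, 0], 0]
    - [[0, 0, -0.02], [0, 0, 0], 0]

```text
clock: 9.93
position: [0.5461, -0.1609, 0.0055]
tcp_rot: [[0.002, 0.942, 0.337], [-0.003, 0.337, -0.942], [-1.0, 0.001, 0.003]]
wrist_force: [0.8, -8.6, -1.9]
opening: 0.004
```

```bash
python3 -c "
from h import *
mon()"
```

```text
9.925 F tool [ 1.96 -2.13  8.34] foot [ 0.0051  0.     -0.1081]
top d px [-1.12 -0.65] 42 | top d px [-1.23 -0.5 ] 48 | scene d px [ 0.96 -0.68] 25 | scene d px [0.7 2.6] 52 |
```

Call:
move_arm:
  rows:
    - [[0, 0, -0.005], [0, 0, 0], 0]

```text
clock: 10.15
position: [0.5461, -0.1607, 0.0056]
tcp_rot: [[0.003, 0.942, 0.337], [-0.003, 0.337, -0.942], [-1.0, 0.001, 0.004]]
wrist_force: [1.2, -6.6, -3.3]
opening: 0.005
```

```bash
python3 -c "
from h import *
mon()"
```

```text
10.15 F tool [ 3.34 -1.09  6.63] foot [ 5.10e-03 -1.00e-04 -1.08e-01]
top d px [-1.26 -0.58] 42 | top d px [-1.29 -0.57] 46 | scene d px [ 0.77 -0.6 ] 27 | scene d px [0.7 2.6] 52 |
```

Call:
move_arm:
  rows:
    - [[0, 0, -0.015], [0, 0, 0], 0]
    - [[0, 0, -0.02], [0, 0, 0], 0]

```text
clock: 10.5
position: [0.5461, -0.1595, 0.0057]
tcp_rot: [[0.004, 0.941, 0.337], [-0.005, 0.337, -0.941], [-1.0, 0.002, 0.006]]
wrist_force: [2.9, -9.2, -1.1]
opening: 0.007
```

```bash
python3 -c "
from h import *
mon()"
```

```text
10.5 F tool [ 1.12 -0.37  9.67] foot [ 0.0051 -0.0004 -0.1069]
top d px [-1.36 -0.2 ] 42 | top d px [-1.59 -0.53] 45 | scene d px [ 1.16 -0.6 ] 25 | scene d px [0.75 2.66] 51 |
```

9.7 N with only about 1 mm of travel means it is home. Backing straight off, then up.

Call:
move_arm:
  rows:
    - [[0, 0, 0.05], [0, 0, 0], 0]
    - [[0, 0, 0.15], [0, 0, 0], 0]
    - [[0, 0, 0.3], [0, 0, 0], 0]
    - [[-0.2, 0, 0.4], [0, 0, 0], 0]
    - [[-0.6, 0, 0.4], [0, 0, 0], 0]
    - [[-1, 0, 0.4], [0, 0, 0], 0]
    - [[-1, 0, 0.4], [0, 0, 0], 0]

```text
clock: 11.48
position: [0.561, -0.1982, 0.1088]
tcp_rot: [[0.008, 0.942, 0.337], [-0.007, 0.337, -0.942], [-1.0, 0.006, 0.009]]
wrist_force: [0.8, 0.5, -0.4]
opening: 0.003
```

```bash
python3 - <<'E'
from h import *
mon()
for n in ("top","scene"):
    c,im=shot(n); h=cv2.cvtColor(im,cv2.COLOR_BGR2HSV); w={"top":(200.5,174.5),"scene":(295.5,236)}[n]
    k,l,st,ce=cv2.connectedComponentsWithStats(cv2.inRange(h,(95,100,40),(130,255,255)))
    j=1+np.argmin([np.linalg.norm(q-w) for q in ce[1:]]); print(n,"pad",ray(c,ce[j],.064)[0].round(4))
s=env.sense(); print("pad in tool",s["tcp_rot"].T@(np.array([.625,.115,.064])-s["position"]),s["position"])
E
```

```text
11.475 F tool [ 0.41  0.97 -0.23] foot [ 0.1074 -0.002  -0.1492]
top d px [-1.5  -0.36] 41 | top d px [-1.33 -0.47] 51 | scene d px [ 1.21 -0.64] 27 | scene d px [0.57 2.64] 52 | 
top pad [0.625  0.1196 0.064 ]
scene pad [0.6287 0.1182 0.064 ]
pad in tool [ 0.03986855  0.16751132 -0.27136476] [ 0.55861772 -0.19678593  0.10488159]
```

Call:
move_arm:
  rows:
    - [[-0.4, 0.1, 0], [0, 0, 0], 0]
    - [[-0.6, 0.4, -0.5], [0, 0, 0], 0]
    - [[-0.6, 0.6, -1], [0, 0, 0], 0]
    - [[-0.6, 0.6, -1], [0, 0, 0], 0]

```text
clock: 12.18
position: [0.5807, -0.0789, 0.1636]
tcp_rot: [[0.0, 0.94, 0.34], [-0.003, 0.34, -0.94], [-1.0, -0.001, 0.003]]
wrist_force: [0.9, -0.6, 0.9]
opening: 0.007
```

Call:
move_arm:
  rows:
    - [[0, 0.3, -0.5], [0, 0, 0], 0]
    - [[0, 0.6, -1], [0, 0, 0], 0]
    - [[0, 0.6, -1], [0, 0, 0], 0]

```text
clock: 12.55
position: [0.6032, 0.0383, 0.162]
tcp_rot: [[-0.001, 0.939, 0.344], [-0.002, 0.344, -0.939], [-1.0, -0.002, 0.002]]
wrist_force: [-0.2, -1.2, 0.8]
opening: 0.004
```

```bash
python3 - <<'E'
from h import *
c,im=shot("wrist"); cv2.imwrite("pics/w4.png",im)
h=cv2.cvtColor(im,cv2.COLOR_BGR2HSV); k,l,st,ce=cv2.connectedComponentsWithStats(cv2.inRange(h,(95,100,40),(130,255,255)))
s=env.sense(); R=s["tcp_rot"]; print(s["position"],R.round(3).tolist())
for i in range(1,k):
    if st[i,4]>60: P=ray(c,ce[i],.064)[0]; print(st[i],ce[i],P,R.T@(P-s["position"]))
print(R.T@(np.array([.627,.119,.064])-s["position"]))
E
```

```text
[0.60293721 0.03645877 0.1620707 ] [[-0.001, 0.94, 0.343], [-0.003, 0.343, -0.94], [-1.0, -0.002, 0.002]]
[ 471    0   41   40 1195] [494.52719665  16.73389121] [0.75469642 0.26865056 0.064     ] [ 0.09720144  0.22234168 -0.16636648]
[291 109  26  27 574] [303.52961672 121.8466899 ] [0.62678075 0.11968243 0.064     ] [ 0.09780436  0.05113815 -0.07022643]
[ 358  358   66   25 1289] [393.0007758  370.72071373] [ 0.85482437 -0.12232783  0.064     ] [0.09813421 0.18248962 0.23525604]
[ 0.09780592  0.05111038 -0.06951018]
```

View pics/w4.png

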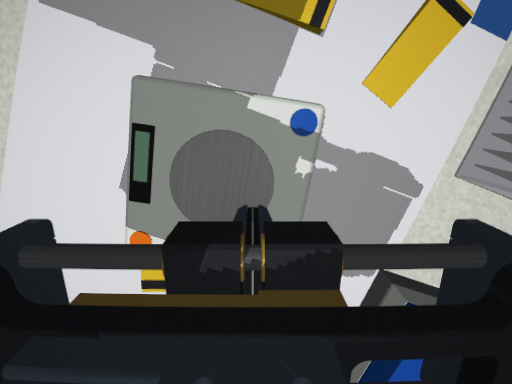

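The wrist view puts the pad at px (304,122), which works out to (0.627,0.120) and agrees with the other cameras. Moving over it, then pressing gently.

Call:
move_arm:
  rows:
    - [[0, 0.3, -0.4], [0, 0, 0], 0]
    - [[0.2, 0.51, -0.7], [0, 0, 0], 0]
    - [[0.5, 0.51, -0.7], [0, 0, 0], 0]
    - [[0.75, 0.51, -0.7], [0, 0, 0], 0]
    - [[0.85, 0.51, -0.7], [0, 0, 0], 0]
    - [[0.85, 0.51, -0.7], [0, 0, 0], 0]
    - [[0.85, 0.51, -0.7], [0, 0, 0], 0]

```text
clock: 13.48
position: [0.6274, 0.119, 0.0777]
tcp_rot: [[-0.0, 0.94, 0.342], [-0.003, 0.342, -0.94], [-1.0, -0.001, 0.002]]
wrist_force: [0.6, -0.9, 0.3]
opening: 0.009
```

```bash
python3 -c "
from h import *
mon(); s=env.sense(); print(s['position'],s['tcp_rot'].T@(np.array([.627,.1195,.064])-s['position']))"
```

```text
13.475 F tool [-0.33  0.29  1.04] foot [ 0.0782 -0.1714  0.1269]
top d px [-1.6  -0.32] 39 | top d px [-63.84 -54.96] 223 | scene d px [ 1.24 -0.72] 25 | scene d px [0.39 4.22] 26 | 
[0.62734835 0.11928951 0.07779853] [ 0.01379791 -0.00024326 -0.00035179]
```

Call:
move_arm:
  rows:
    - [[0.05, 0, 0], [0, 0, 0], 0]
    - [[0.09, 0, 0], [0, 0, 0], 0]
    - [[0.12, 0, 0], [0, 0, 0], 0]
    - [[0.12, 0, 0], [0, 0, 0], 0]

```text
clock: 14.08
position: [0.6272, 0.1193, 0.0655]
tcp_rot: [[-0.001, 0.94, 0.342], [-0.003, 0.342, -0.94], [-1.0, -0.001, 0.002]]
wrist_force: [-0.0, -0.4, -0.4]
opening: 0.003
```

Call:
move_arm:
  rows:
    - [[0.01, 0, 0], [0, 0, 0], 0]
    - [[0.02, 0, 0], [0, 0, 0], 0]

```text
clock: 14.32
position: [0.6273, 0.1193, 0.0642]
tcp_rot: [[-0.0, 0.94, 0.342], [-0.003, 0.342, -0.94], [-1.0, -0.001, 0.002]]
wrist_force: [-7.2, -0.3, 22.0]
opening: 0.0
```

Contact came at z=0.0642, the level height, and it is stiff with no sinking, so the balance doesn't rock. I'll ease off to a gentle hold and then release.

Call:
move_arm:
  rows:
    - [[0.003, 0, 0], [0, 0, 0], 0]
    - [[0.003, 0, 0], [0, 0, 0], 0]
    - [[0.003, 0, 0], [0, 0, 0], 0]

```text
clock: 14.7
position: [0.6272, 0.1193, 0.0642]
tcp_rot: [[-0.0, 0.94, 0.342], [-0.003, 0.342, -0.94], [-1.0, -0.001, 0.003]]
wrist_force: [-2.3, -0.3, 7.4]
opening: 0.003
```

Call:
move_arm:
  rows:
    - [[-0.05, 0, 0], [0, 0, 0], 0]
    - [[-0.2, 0, 0], [0, 0, 0], 0]
    - [[-0.6, 0, 0], [0, 0, 0], 0]
    - [[-1, 0, 0], [0, 0, 0], 0]
    - [[-1, 0, 0], [0, 0, 0], 0]

```text
clock: 15.32
position: [0.6292, 0.1198, 0.1685]
tcp_rot: [[0.007, 0.939, 0.343], [-0.002, 0.343, -0.94], [-1.0, 0.005, 0.004]]
wrist_force: [-0.7, 0.1, -0.4]
opening: 0.008
```

Call:
move_arm:
  rows:
    - [[-0.3, 0, 0.5], [0, 0, 0], 0]
    - [[-0.3, 0, 0.7], [0, 0, 0], 0]
    - [[-0.3, 0, 0.7], [0, 0, 0], 0]
    - [[-0.3, 0, 0.7], [0, 0, 0], 0]

```text
clock: 15.82
position: [0.6522, 0.0548, 0.1978]
tcp_rot: [[0.005, 0.939, 0.343], [-0.002, 0.343, -0.939], [-1.0, 0.004, 0.003]]
wrist_force: [-0.0, 0.6, 0.9]
opening: 0.006
```

```bash
python3 - <<'E'
from h import *
mon()
c,im=shot("wrist"); cv2.imwrite("pics/w5.png",im)
c,im=shot("scene"); cv2.imwrite('pics/s5.png',cv2.resize(im[140:280,180:340],None,fx=4.5,fy=4.2,interpolation=cv2.INTER_CUBIC))
E
```

```text
15.825 F tool [-0.89  0.21 -0.56] foot [ 0.1973 -0.1736  0.0576]
top d px [-1.68 -0.28] 38 | top d px [-1.23 -0.3 ] 46 | scene d px [  37.61 -160.17] 68 | scene d px [0.63 2.76] 49 |
```

View pics/s5.png

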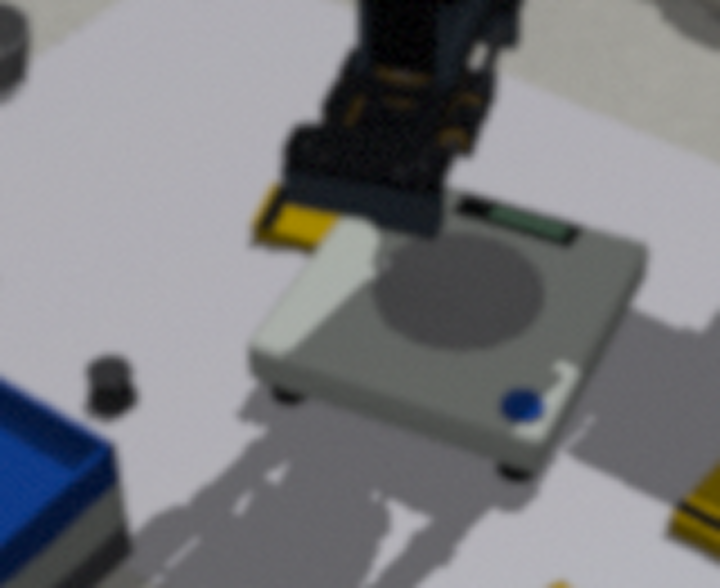

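The pad's pixel position is unchanged after the press, all the good feet look down, the shim is still under the corner, and the bystanders in this crop haven't moved. Handing in.

```bash
python3 -c "
from h import *
print(env.job_done())"
```

```text
the job is handed in; nothing more can be done
None
```

I pushed the right-hand yellow shim thin edge first under the short foot, and the balance now stands level on it. I then pressed the blue pad, let go, and handed the job in at about 16 s of the 48 s allowed.

- **Push:** the force stayed at about 2.5–6.5 N while the shim went in, then stiffened to 9.7 N at the end.
- **Balance position:** the orange dot and blue pad moved about 4 mm towards the pad corner, in the direction levelling would move them. The top camera resolves about 3 mm per pixel, so a slide of 1–2 mm at the end can't be ruled out.
- **Press test:** the pad met the fingers at 64.2 mm, against 64 mm expected when level, and did not sink. The press peaked at about 22 N, firmer than I intended. I eased it to about 7 N before letting go.
- **After release:** the pad showed no measurable movement compared with before the press. The last orange-dot reading from the scene camera was invalid because the gripper hid the dot, but the top camera still saw it in place.
- **Other things on the table:** the ones in the last picture looked unmoved. I did not measure them all again.

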